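# Shim the rocking corner of a vise plate

## Robot

A 6-joint arm with a two-finger parallel gripper is mounted at the origin on the work surface. World frame = base frame: x ahead of the robot, y to its left, z up, the work surface at z = 0. Lengths are in mm, angles in rad, forces in N, time in s.
With the tool pointing down it reaches from about 350 to 775 mm from the base axis. Payload 7.3 kg.
Tool frame: the origin (TCP) lies at the very end of the fingers, on their centre line; the grasp point (between the pads) lies 19 mm behind it; x points along the fingers, z is the direction in which the jaws open and shut, and the axes are right-handed (so a half turn about x gives the same grasp; the last joint's range is limited). The gripper opens to 92 mm and grips with 3 to 60 N. Pads are 19 mm wide; open, the fingers measure 130 mm over their backs; the gripper's body (75 mm by 190 mm) begins 47 mm behind the grasp point.
Start: joints at [1.072, 0.342, 1.524, -0, 1.275, -0.146], TCP at [181.388, 492.69, 226.741] pointing down, gripper open.
Joint ranges: [-2.53, 2.53], [-0.77, 2.02], [0.04, 2.7], [-1, 4.14], [0.28, 2.66], [-3.11, 3.11]. Speed limits (rad/s): [2.57, 2.57, 3.14, 3.14, 3.14, 3.14].

## Interface

Orientations are given as [roll, pitch, yaw] about the fixed x, y, z axes, in that order (R = Rz(yaw) Ry(pitch) Rx(roll)).
In Python, from plant import * gives the robot as it stands.
- The arm moves only by the tool carry_out, never from a script. Its argument "rows" is a list of rows, each a list of 4 numbers: the shift along the world's x, y, z in mm, then the turn about the world's z in degrees. In form: [[x, y, z, twist], ...]. A call has 1 to 20 rows; each row is the pose to reach, as a shift and turn from the pose measured when the call began; what a row does not reach only later rows make up. A row lasts 1/12 s, in which the tool goes at most 41.7 mm and 7.16 degrees, less where a joint would pass 70% of its speed; a pose out of reach is approached as far as the arm can. A call with a gripper value outside its range is refused whole. "hand" is the finger opening in mm, from 0 to 91.8, set as the call begins (left out, the last holds). The fingers move at their own pace and stop on an object; the grip force is fixed at half the most. Time passes only in rows, so rows that repeat a pose let the fingers close. It gives the time, the measured TCP pose, the force and the opening at its end, in the units of the state.
- get_obs(): the state, without advancing time (a new reading comes with each control period).
- capture(name): name is "side" or "top"; returns the picture (480x640x3 uint8, red, green, blue); there is no depth.
- camera_info(name): a dict with "camera_matrix" (3x3 intrinsics, pixels), "pose" (4x4, takes a point from camera to world coordinates). Camera axes: x right, y down, z forward; pixel columns grow to the right and rows downward; lengths in mm; the calibration is good to about 2 mm. A picture is of the moment at which its call begins. camera_info takes no time and is no camera call.
- close_job(): hands the job in, once; it reports no verdict.
The state is a dict: "time": time; "joint_positions": joint angles; "dq": joint speeds; "tau": joint torques, N m; "tool_pos": TCP position; "tcp_rot": TCP orientation; "contact_force": force on the tool from outside, world axes, zero at the start; "moment": the same for the moment, N m; "grip_width": finger opening in mm.
Only numpy, scipy, OpenCV 4.12 (cv2) and the standard library are available. Lean on these libraries where they do the work, as an engineer would, in place of code of your own. Each camera call takes 0.05 s, during which the arm holds its last target. There are 200 camera calls.

## Task

One corner of the vise plate rocks: find it by pressing down on the plate's corners with the fingertips, push that corner's wedge shim in, flat on the bench, until it is tight under the plate's edge without forcing the plate up or along, and then press that corner firmly once more to prove that it no longer rocks. Leave the other three shims where they lie. Lift nothing, and do not disturb the glue bottle, paint tin, tape roll or hammer.

Things in the scene. Friction and masses are not known exactly. Their poses are not given: they have to be found in the camera images.
- plate: Aluminium jig plate 220 (x) x 200 (y) x 10 mm, vise bolted on its middle (72 mm wide, up to 50 mm above its top, tommy bar out to x = -119 mm); 2.4 to 3.4 kg. Origin: centre of its underside, 14 mm above the bench; x roughly away from the robot, z up. It lies loose and level on rubber pads 20 mm square, unseen under its corners: three 14 mm high, one, at any corner, worn to 9 mm
- corner_1 (a point): Where to press the plate's far left (plate +x, +y) corner: on its top, above the middle of the pad, 25 mm in from both edges, 24 mm above the bench. If this is the corner over the worn pad, 3 to 6 N tips it down 5 mm, and it comes back when let go; otherwise it does not give. Pressing with 8 to 12 N is plenty
- corner_2 (a point): Where to press the plate's far right (+x, -y) corner: on its top, above the middle of the pad, 25 mm in from both edges, 24 mm above the bench. If this is the corner over the worn pad, 3 to 6 N tips it down 5 mm, and it comes back when let go; otherwise it does not give. Pressing with 8 to 12 N is plenty
- corner_3 (a point): Where to press the plate's near left (-x, +y) corner: on its top, above the middle of the pad, 25 mm in from both edges, 24 mm above the bench. If this is the corner over the worn pad, 3 to 6 N tips it down 5 mm, and it comes back when let go; otherwise it does not give. Pressing with 8 to 12 N is plenty
- corner_4 (a point): Where to press the plate's near right (-x, -y) corner: on its top, above the middle of the pad, 25 mm in from both edges, 24 mm above the bench. If this is the corner over the worn pad, 3 to 6 N tips it down 5 mm, and it comes back when let go; otherwise it does not give. Pressing with 8 to 12 N is plenty
- shim_1: Black plastic wedge of corner 1, loose and flat on the bench, tip 8 to 20 mm under the plate's +y edge. 70 long, 28 wide, 2 mm thick at the tip, 16 at the upright heel. Origin: centre of underside; x from heel to tip (the way to push). Slides freely till its tip is 60 mm in (origin 75 mm from the plate's x axis), where it fills the gap: 6 to 8 N makes it tight, much more shoves or jacks up the plate
- shim_2: Black plastic wedge of corner 2, loose and flat on the bench, tip 8 to 20 mm under the plate's -y edge. 70 long, 28 wide, 2 mm thick at the tip, 16 at the upright heel. Origin: centre of underside; x from heel to tip (the way to push). Slides freely till its tip is 60 mm in (origin 75 mm from the plate's x axis), where it fills the gap: 6 to 8 N makes it tight, much more shoves or jacks up the plate
- shim_3: Black plastic wedge of corner 3, loose and flat on the bench, tip 8 to 20 mm under the plate's +y edge. 70 long, 28 wide, 2 mm thick at the tip, 16 at the upright heel. Origin: centre of underside; x from heel to tip (the way to push). Slides freely till its tip is 60 mm in (origin 75 mm from the plate's x axis), where it fills the gap: 6 to 8 N makes it tight, much more shoves or jacks up the plate
- shim_4: Black plastic wedge of corner 4, loose and flat on the bench, tip 8 to 20 mm under the plate's -y edge. 70 long, 28 wide, 2 mm thick at the tip, 16 at the upright heel. Origin: centre of underside; x from heel to tip (the way to push). Slides freely till its tip is 60 mm in (origin 75 mm from the plate's x axis), where it fills the gap: 6 to 8 N makes it tight, much more shoves or jacks up the plate
- glue_mid (a point): Bystander: centre of an upright white glue bottle, 58 mm across, 170 mm tall
- tin_mid (a point): Bystander: centre of an upright paint tin, 80 mm across, 100 mm tall
- tape_mid (a point): Bystander: centre of a tape roll lying flat, 96 mm across, 25 mm high
- mallet_grip (a point): Bystander: a hammer lying on the bench, this point on its handle
Things that resemble listed ones, but are neither listed nor needed, are in the scene too. What is shaped like the shim_3 but orange is not meant. What is shaped like the shim_1 but white is not meant.

How it is judged (in metres and radians):
On the way, in this order (a step that is already met when the one before it is completed fails the run):
1. the rocking corner has been found: pressed down with the fingers until the plate tips on to the worn pad (contact force between the fingers and plate above 1 N and contact force between pad_low_c0 and plate above 0.3 N), for 0.04 s.
2. the shim of that corner is pushed in under the plate's edge, tip at least 55 mm in (of 60 mm for a full fit), flat and square (((horizontal distance between pad_low_c0 and corner_1 below 0.05 m and (y of shim_1 in the frame of plate below 0.08 m and x of shim_1 in the frame of plate between 0.035 and 0.065 m and angle between the x axis of shim_1 and the y axis of plate, either way round below 0.2 rad and angle between shim_1's own z axis and vertical below 0.04 rad)) or (horizontal distance between pad_low_c0 and corner_2 below 0.05 m and (y of shim_2 in the frame of plate above -0.08 m and x of shim_2 in the frame of plate between 0.035 and 0.065 m and angle between the x axis of shim_2 and the y axis of plate, either way round below 0.2 rad and angle between shim_2's own z axis and vertical below 0.04 rad)) or (horizontal distance between pad_low_c0 and corner_3 below 0.05 m and (y of shim_3 in the frame of plate below 0.08 m and x of shim_3 in the frame of plate between -0.065 and -0.035 m and angle between the x axis of shim_3 and the y axis of plate, either way round below 0.2 rad and angle between shim_3's own z axis and vertical below 0.04 rad)) or (horizontal distance between pad_low_c0 and corner_4 below 0.05 m and (y of shim_4 in the frame of plate above -0.08 m and x of shim_4 in the frame of plate between -0.065 and -0.035 m and angle between the x axis of shim_4 and the y axis of plate, either way round below 0.2 rad and angle between shim_4's own z axis and vertical below 0.04 rad)))), for 0.2 s.
3. that corner is pressed down again with the fingers, with more than 5 N for 0.2 s, and no longer gives (((horizontal distance between pad_low_c0 and corner_1 below 0.05 m and horizontal distance between the grasp point and corner_1 below 0.045 m and contact force between the fingers and plate above 5 N and height (world z) of corner_1 above 0.022 m) or (horizontal distance between pad_low_c0 and corner_2 below 0.05 m and horizontal distance between the grasp point and corner_2 below 0.045 m and contact force between the fingers and plate above 5 N and height (world z) of corner_2 above 0.022 m) or (horizontal distance between pad_low_c0 and corner_3 below 0.05 m and horizontal distance between the grasp point and corner_3 below 0.045 m and contact force between the fingers and plate above 5 N and height (world z) of corner_3 above 0.022 m) or (horizontal distance between pad_low_c0 and corner_4 below 0.05 m and horizontal distance between the grasp point and corner_4 below 0.045 m and contact force between the fingers and plate above 5 N and height (world z) of corner_4 above 0.022 m))), for 0.2 s.
At the end, for the whole second after the job is handed in: The rocking corner's shim lies flat under the plate's edge, tip at least 55 mm in, within 0.2 rad of square and 15 mm sideways of its place; all four corner points are 22 to 26 mm above the bench (level, neither rocked nor jacked up); plate and shims are at rest (((horizontal distance between pad_low_c0 and corner_1 below 0.05 m and (y of shim_1 in the frame of plate below 0.08 m and x of shim_1 in the frame of plate between 0.035 and 0.065 m and angle between the x axis of shim_1 and the y axis of plate, either way round below 0.2 rad and angle between shim_1's own z axis and vertical below 0.04 rad)) or (horizontal distance between pad_low_c0 and corner_2 below 0.05 m and (y of shim_2 in the frame of plate above -0.08 m and x of shim_2 in the frame of plate between 0.035 and 0.065 m and angle between the x axis of shim_2 and the y axis of plate, either way round below 0.2 rad and angle between shim_2's own z axis and vertical below 0.04 rad)) or (horizontal distance between pad_low_c0 and corner_3 below 0.05 m and (y of shim_3 in the frame of plate below 0.08 m and x of shim_3 in the frame of plate between -0.065 and -0.035 m and angle between the x axis of shim_3 and the y axis of plate, either way round below 0.2 rad and angle between shim_3's own z axis and vertical below 0.04 rad)) or (horizontal distance between pad_low_c0 and corner_4 below 0.05 m and (y of shim_4 in the frame of plate above -0.08 m and x of shim_4 in the frame of plate between -0.065 and -0.035 m and angle between the x axis of shim_4 and the y axis of plate, either way round below 0.2 rad and angle between shim_4's own z axis and vertical below 0.04 rad))) and height (world z) of corner_1 between 0.022 and 0.026 m and height (world z) of corner_2 between 0.022 and 0.026 m and height (world z) of corner_3 between 0.022 and 0.026 m and height (world z) of corner_4 between 0.022 and 0.026 m and linear speed of each of plate, shim_1, shim_2, shim_3, shim_4 below 0.01 m/s); the robot touches nothing.
It fails at once if another corner's shim is moved more than 8 mm ((not (horizontal distance between pad_low_c0 and corner_1 below 0.05 m) and distance of shim_1 from where it was at the start of the episode above 0.008 m) or (not (horizontal distance between pad_low_c0 and corner_2 below 0.05 m) and distance of shim_2 from where it was at the start of the episode above 0.008 m) or (not (horizontal distance between pad_low_c0 and corner_3 below 0.05 m) and distance of shim_3 from where it was at the start of the episode above 0.008 m) or (not (horizontal distance between pad_low_c0 and corner_4 below 0.05 m) and distance of shim_4 from where it was at the start of the episode above 0.008 m)).
It fails at once if a shim is lifted off the bench (more than 6 mm) or carried tilted (height (world z) of any of shim_1, shim_2, shim_3, shim_4 above 0.006 m or angle between any of shim_1, shim_2, shim_3, shim_4's own z axis and vertical above 0.2 rad).
It fails at once if the plate is lifted or jacked up (a corner more than 9 mm above its level height) (height (world z) of any of corner_1, corner_2, corner_3, corner_4 above 0.033 m).
It fails at once if the plate is shoved more than 12 mm along the bench (distance of plate from where it was at the start of the episode above 0.012 m).
It fails at once if the glue bottle, paint tin, tape roll or hammer is moved more than 20 mm (distance of any of glue_mid, tin_mid, tape_mid, mallet_grip from where it was at the start of the episode above 0.02 m).
It also fails if it takes over 64 s, if anything falls off the work surface, if the arm or the gripper's body presses on something with over 40 N, if the wrist force passes 120 N, or if a joint passes its speed limit or range.

## Working session

There is one attempt and no reset: what is moved stays moved. The work goes in short steps, Python scripts to look and compute and a tool call to move; the robot and the scene stay as the last step left them, time stands still between calls to the robot, and variables do not carry over. Pictures are saved under pics/ and viewed, about 8 in all and at most 12, crops included, and the job is handed in when it is done.

Besides the shell and the picture viewer there is one more tool, called as name(argument=value, ...) on one line, values as JSON. carry_out: Moves the arm, as the interface text tells. Its arguments: {"type":"object","properties":{"rows":{"type":"array"},"hand":{"type":"number"}},"required":["rows"]}

```bash
mkdir -p pics; ls; python3 - <<'E'
from plant import *
import cv2
for n in("top","side"):
    im=capture(n); cv2.imwrite(f"pics/{n}0.png",im[:,:,::-1]); c=camera_info(n); print(n,c["camera_matrix"],c["pose"])
print(get_obs())
E
```

```text
pics
top [[595.48995206   0.         320.06361784]
 [  0.         595.48995206 232.93809587]
 [  0.           0.           1.        ]] [[-1.47241838e-02 -9.97957985e-01  6.21535120e-02  4.36534817e+02]
 [-9.99891428e-01  1.46599570e-02 -1.48928088e-03 -3.45034538e+01]
 [ 5.75071930e-04 -6.21686923e-02 -9.98065490e-01  1.29917770e+03]
 [ 0.00000000e+00  0.00000000e+00  0.00000000e+00  1.00000000e+00]]
side [[530.53050275   0.         316.11025079]
 [  0.         530.53050275 246.74854044]
 [  0.           0.           1.        ]] [[ 9.62982632e-01 -1.45728196e-01  2.26776860e-01  2.56966297e+02]
 [-2.69506099e-01 -5.37837694e-01  7.98809788e-01 -8.95818324e+02]
 [ 5.56003404e-03 -8.30357699e-01 -5.57202996e-01  6.75392532e+02]
 [ 0.00000000e+00  0.00000000e+00  0.00000000e+00  1.00000000e+00]]
{'time': 0.1, 'joint_positions': array([ 1.07202550e+00,  3.42662872e-01,  1.52490367e+00, -1.19282665e-05,
        1.27538628e+00, -1.45982815e-01]), 'dq': array([ 0.00034933, -0.00026502, -0.0021713 , -0.00147372, -0.00089951,
        0.00090132]), 'tau': array([ 8.01401347e-04, -4.32008493e+01, -2.44692421e+01,  7.18557788e-02,
        5.27309580e-02, -7.23418270e-05]), 'tool_pos': array([181.19985837, 492.36459204, 226.11557313]), 'tcp_rot': array([ 3.00399595,  1.56943611, -2.06117756]), 'contact_force': array([-0.06748203, -0.19833117,  0.00950531]), 'moment': array([ 0.03383839, -0.01151194, -0.06645694]), 'grip_width': 92.02685192629028}
```

View pics/top0.png

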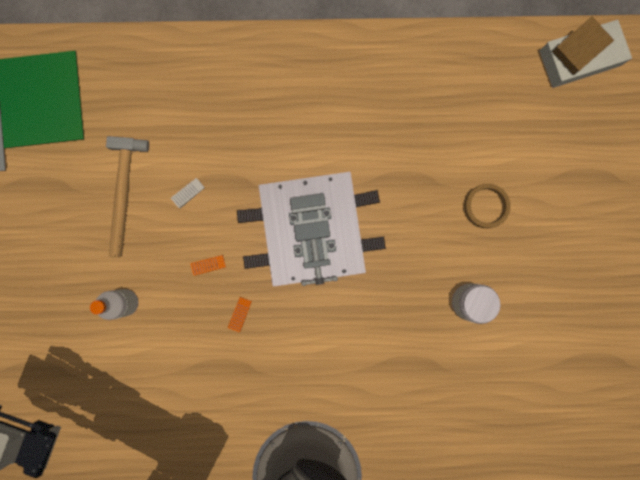

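View pics/side0.png

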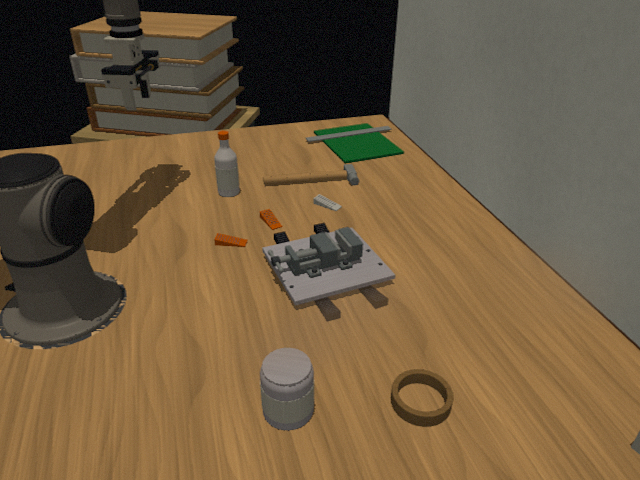

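The top view shows the plate centred at about (312,230). Image up is +x and left is +y.

- **Black shims:** 1 at (250,216), 2 at (367,199), 3 at (257,262), 4 at (373,244).
- **Look-alikes, not to be used:** orange wedges at (208,265) and (240,314), white wedge at (187,193).
- **Bystanders:** glue (115,303), tin (480,303), tape (487,206), hammer (120,195).

Next I measure the plate and the shims.

```bash
cat > h.py <<'E'
from plant import *
import cv2, numpy as np
def ray(n,uv,z):
    c=camera_info(n);K=c["camera_matrix"];P=c["pose"]
    d=P[:3,:3]@np.linalg.inv(K)@np.array([uv[0],uv[1],1.]);o=P[:3,3]
    return (o+d*(z-o[2])/d[2])[:2]
def plate(im):
    hsv=cv2.cvtColor(im,cv2.COLOR_RGB2HSV)
    m=((hsv[...,1]<60)&(hsv[...,2]>135)).astype(np.uint8); m[:150]=0;m[310:]=0;m[:,:220]=0;m[:,420:]=0
    m=cv2.morphologyEx(m,cv2.MORPH_OPEN,np.ones((3,3)))
    k=max(cv2.findContours(m,cv2.RETR_EXTERNAL,cv2.CHAIN_APPROX_NONE)[0],key=cv2.contourArea)
    w=np.array([ray("top",p[0],24) for p in k],np.float32)
    return k,w
E
python3 - <<'E'
from h import *
im=capture("top")
k,w=plate(im); h=cv2.convexHull(w)
(c,s,a)=cv2.minAreaRect(h); print("plate",c,s,a); print(cv2.boxPoints((c,s,a)))
box=cv2.boxPoints((c,s,a))
d=[p for p in box]; e=[p for p in box]
# axis x
v=box[1]-box[0]; u=box[2]-box[1]
x=max([v,u,-v,-u],key=lambda t:t[0]);x=x/np.linalg.norm(x);y=np.array([-x[1],x[0]]);c=np.array(c)
print("yaw",np.degrees(np.arctan2(x[1],x[0])))
for i,(a,b) in enumerate([(1,1),(1,-1),(-1,1),(-1,-1)]): print("corner",i+1,c+x*a*85+y*b*75)
g=im.max(2); m=(g<62).astype(np.uint8); m[:170]=0;m[285:]=0;m[:,:225]=0;m[:,400:]=0
m[:,278:350]=0
for q in cv2.findContours(m,cv2.RETR_EXTERNAL,cv2.CHAIN_APPROX_NONE)[0]:
    if cv2.contourArea(q)<100: continue
    ww=np.array([ray("top",p[0],8) for p in q],np.float32); r=cv2.minAreaRect(ww)
    print("shim",cv2.boundingRect(q),r, [((p-c)@x,(p-c)@y) for p in cv2.boxPoints(r)])
for n,p in dict(glue=(97,307),tin=(481,303),tape=(487,206),ham=(120,195)).items(): print(n,ray("top",p,{"glue":170,"tin":100}.get(n,20)))
cv2.imwrite("pics/crop.png",cv2.resize(im[160:300,220:400,::-1],None,fx=4.4,fy=4.2,interpolation=cv2.INTER_CUBIC))
print(get_obs()['contact_force'])
E
```

```text
plate (526.3362426757812, -18.037811279296875) (220.15785217285156, 200.76834106445312) 7.525116443634033
[[ 404.05902   67.06578]
 [ 430.35175 -131.97345]
 [ 648.61346 -103.1414 ]
 [ 622.32074   95.89783]]
yaw 7.525117
corner 1 [600.78212643  67.44792271]
corner 2 [620.4262476  -81.26020718]
corner 3 [432.24623775  45.18458462]
corner 4 [ 451.89035892 -103.52354527]
glue [373.17553166 386.27451317]
tin [ 365.86499132 -356.59137895]
tape [ 569.15888991 -397.5976179 ]
ham [604.65544881 394.55519761]
[0.82808473 0.55180421 0.20699426]
```

View pics/crop.png

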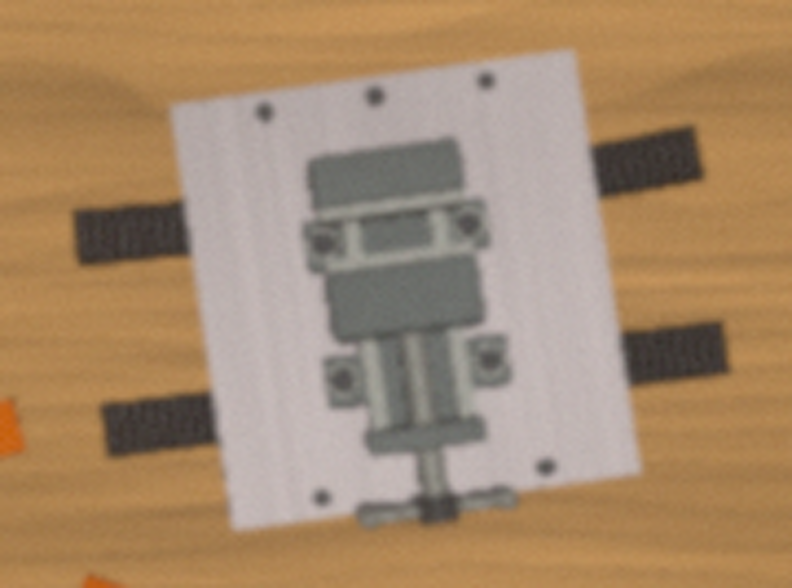

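Shims 1–4 stick out of the plate's edges at crop points (130,234), (648,160), (160,425) and (677,352), and all of them are black. The plate measures 220.2 x 200.8 mm, which matches. I go over corner 1 with the fingers closed and the jaws turned parallel to plate x.

carry_out(rows=[[40,-40,0,-6],[70,-70,0,-12],[100,-100,0,-18],[130,-130,0,-24],[160,-160,0,-30],[190,-190,0,-36],[220,-220,0,-42],[250,-250,0,-48],[280,-280,0,-54],[310,-310,0,-60],[340,-340,0,-62],[370,-370,0,-62],[400,-400,0,-62],[419,-425,-30,-62],[419,-425,-70,-62],[419,-425,-110,-62],[419,-425,-150,-62],[419,-425,-180,-62],[419,-425,-180,-62],[419,-425,-180,-62]], hand=0)

```text
time: 1.82
tool_pos: [598.9, 67.4, 44.7]
tcp_rot: [2.989, 1.565, 3.125]
contact_force: [0.9, -0.3, 0.7]
grip_width: 0.5
```

carry_out(rows=[[2,0,-10,0],[2,0,-18,0],[2,0,-20,0],[2,0,-21,0],[2,0,-22,0],[2,0,-22,0]])

```text
time: 2.32
tool_pos: [601.4, 67.5, 23.6]
tcp_rot: [2.963, 1.566, 3.099]
contact_force: [-0.5, 0.7, 1.8]
grip_width: 0.4
```

carry_out(rows=[[0,0,-1,0],[0,0,-2,0],[0,0,-2,0]])

```text
time: 2.57
tool_pos: [601.8, 67.6, 21.9]
tcp_rot: [2.928, 1.567, 3.064]
contact_force: [0.3, 0.9, 2.0]
grip_width: 0.5
```

carry_out(rows=[[0,0,-1,0],[0,0,-2,0],[0,0,-2,0]])

```text
time: 2.82
tool_pos: [601.8, 67.8, 20.0]
tcp_rot: [2.869, 1.568, 3.005]
contact_force: [-0.5, 0.8, 3.4]
grip_width: 0.1
```

```bash
python3 - <<'E'
from h import *
im=capture("side"); cv2.imwrite("pics/p1.png",cv2.resize(im[190:340,220:440,::-1],None,fx=3.6,fy=3.6,interpolation=cv2.INTER_CUBIC))
o=get_obs();print(o['tool_pos'],o['contact_force'],o['moment'],o['joint_positions'])
E
```

```text
[601.84594699  67.73429286  19.9937598 ] [-1.04752366  0.43917087  2.65500358] [0.09679149 0.15763885 0.02713349] [-1.46101525e-02  7.09652206e-01  1.51875431e+00  4.74718614e-04
  9.16477545e-01 -1.50844369e-01]
```

View pics/p1.png

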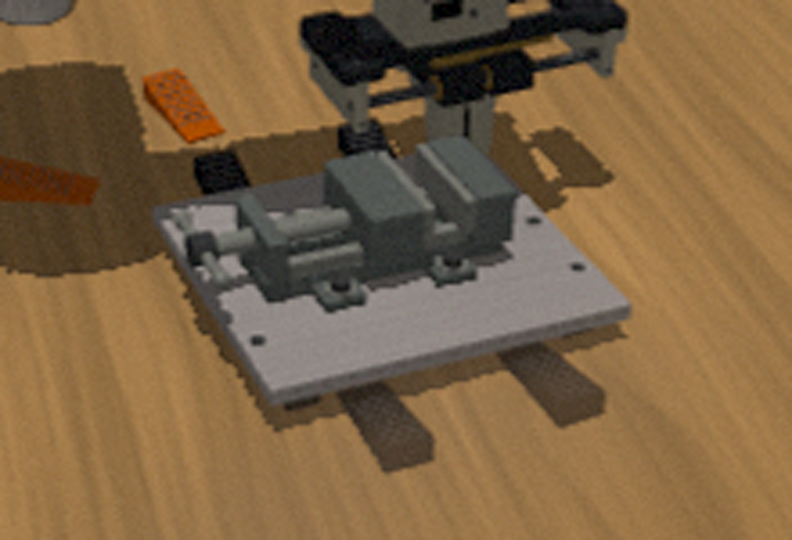

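Corner 1 has given 4 mm at about 3 N. In the side crop the fingers stand on the far-left corner at about (470,130) and nothing else is touched. I press on until it stops.

carry_out(rows=[[0,0,-1,0],[0,0,-2,0],[0,0,-3,0],[0,0,-3,0]])

```text
time: 3.2
tool_pos: [602.0, 67.8, 19.4]
tcp_rot: [2.894, 1.568, 3.03]
contact_force: [-6.5, 1.8, 20.0]
grip_width: 0.4
```

Corner 1 stops hard at 19.4 mm, so it gives 5 mm and is the rocking corner. I lift off and then measure shim 1 closely from the first top picture.

carry_out(rows=[[0,0,2,0],[0,0,6,0],[0,0,12,0],[0,0,30,0],[0,0,60,0],[-20,50,60,0],[-20,90,60,0],[-20,90,60,0]])

```text
time: 3.87
tool_pos: [581.0, 162.3, 80.0]
tcp_rot: [2.187, 1.568, 2.326]
contact_force: [0.3, 0.4, -0.5]
grip_width: 0.3
```

```bash
python3 - <<'E'
from h import *
o=get_obs();print(o['tool_pos'],o['contact_force'])
from scipy.spatial.transform import Rotation as R
print(R.from_euler('xyz',o['tcp_rot']).as_matrix().round(3))
im=cv2.imread("pics/top0.png")[:,:,::-1].copy()
c=np.array([526.3,-18.0]);t=np.radians(7.525);x=np.array([np.cos(t),np.sin(t)]);y=np.array([-x[1],x[0]])
m=(im.max(2)<85).astype(np.uint8)
for (a,b,e,f) in [(200,228,228,268),(185,212,350,390),(245,280,235,275),(230,256,355,395)]:
    z=np.zeros_like(m); z[a:b,e:f]=m[a:b,e:f]
    q=max(cv2.findContours(z,cv2.RETR_EXTERNAL,cv2.CHAIN_APPROX_NONE)[0],key=cv2.contourArea)
    w=np.array([ray("top",p[0],14) for p in q],np.float32);r=cv2.minAreaRect(w)
    print(cv2.boundingRect(q),r,[(round((p-c)@x,1),round((p-c)@y,1)) for p in cv2.boxPoints(r)])
E
```

```text
[580.98297796 162.25534455  80.00286188] [ 0.33431545  0.41981635 -0.53675473]
[[-0.002 -0.138  0.99 ]
 [ 0.002  0.99   0.138]
 [-1.     0.002 -0.002]]
(238, 209, 24, 14) ((557.4241333007812, 116.2723159790039), (26.00050163269043, 50.875205993652344), 4.3809380531311035) [(np.float64(36.9), np.float64(155.2)), (np.float64(34.1), np.float64(104.4)), (np.float64(60.0), np.float64(102.9)), (np.float64(62.8), np.float64(153.7))]
(355, 191, 24, 15) ((590.6473999023438, -138.403564453125), (25.228158950805664, 49.09024429321289), 10.513190269470215) [(np.float64(34.1), np.float64(-103.9)), (np.float64(36.7), np.float64(-153.0)), (np.float64(61.9), np.float64(-151.6)), (np.float64(59.3), np.float64(-102.6))]
(244, 254, 25, 14) ((458.84429931640625, 103.12171173095703), (23.785398483276367, 50.91937255859375), 7.292459011077881) [(np.float64(-62.8), np.float64(154.4)), (np.float64(-63.0), np.float64(103.5)), (np.float64(-39.2), np.float64(103.4)), (np.float64(-39.0), np.float64(154.3))]
(362, 237, 23, 14) ((491.7890625, -150.31497192382812), (24.575254440307617, 46.729209899902344), 5.503023147583008) [(np.float64(-63.0), np.float64(-102.9)), (np.float64(-64.6), np.float64(-149.6)), (np.float64(-40.1), np.float64(-150.4)), (np.float64(-38.4), np.float64(-103.7))]
```

Shim 1's heel centre is at plate (50, 154.5). It sits about 3° off square, and it needs to move about 44 mm to a heel position of y = 110. I go down behind the heel.

carry_out(rows=[[-15,10,0,0],[-29,11,-20,0],[-29,11,-55,0],[-29,11,-72,0],[-29,11,-72,0],[-29,11,-73,0]])

```text
time: 4.37
tool_pos: [551.7, 173.1, 6.5]
tcp_rot: [2.555, 1.567, 2.693]
contact_force: [0.3, 0.5, 0.8]
grip_width: 0.6
```

```bash
python3 - <<'E'
from h import *
o=get_obs();print(o['tool_pos'],o['contact_force'])
im=capture("top"); cv2.imwrite("pics/t2.png",cv2.resize(im[160:300,200:380,::-1],None,fx=4.2,fy=4.2,interpolation=cv2.INTER_CUBIC))
E
```

```text
[551.73133465 173.11470841   6.4536386 ] [0.31406999 0.53363268 0.81219884]
```

View pics/t2.png

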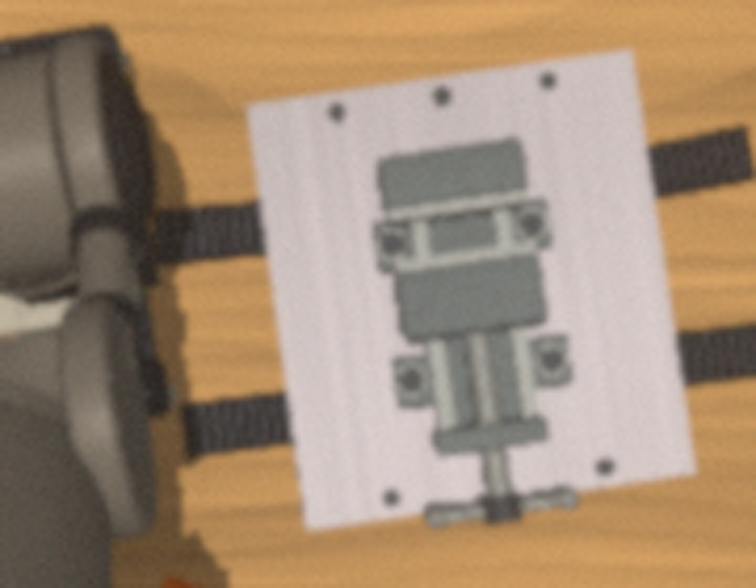

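The shim is untouched and the plate is in place. The fingers are at plate (50, 186). I push along plate -y.

carry_out(rows=[[1,-8,0,0],[2,-15,0,0],[2.6,-20,0,0],[3.2,-25,0,0],[4,-30,0,0],[4.6,-35,0,0],[5.2,-40,0,0],[5.9,-45,0,0],[6.5,-50,0,0],[7.1,-54,0,0],[7.1,-54,0,0]])

```text
time: 5.33
tool_pos: [559.8, 118.4, 7.3]
tcp_rot: [2.089, 1.568, 2.227]
contact_force: [0.1, 0.9, -0.5]
grip_width: 0.4
```

```bash
python3 - <<'E'
from h import *
o=get_obs();p=o['tool_pos'][:2]-[526.3,-18];print(o['tool_pos'],o['contact_force'],p@[.9914,.131],p@[-.131,.9914])
im=capture("top"); cv2.imwrite("pics/t3.png",cv2.resize(im[160:300,200:380,::-1],None,fx=4.2,fy=4.2,interpolation=cv2.INTER_CUBIC))
im=capture("side"); cv2.imwrite("pics/s3.png",cv2.resize(im[190:340,220:440,::-1],None,fx=3.6,fy=3.6,interpolation=cv2.INTER_CUBIC))
E
```

```text
[559.84518882 118.36084918   7.2829588 ] [ 0.0613805   0.93540844 -0.45636805] 51.11997143706309 130.79372614261843
```

View pics/s3.png

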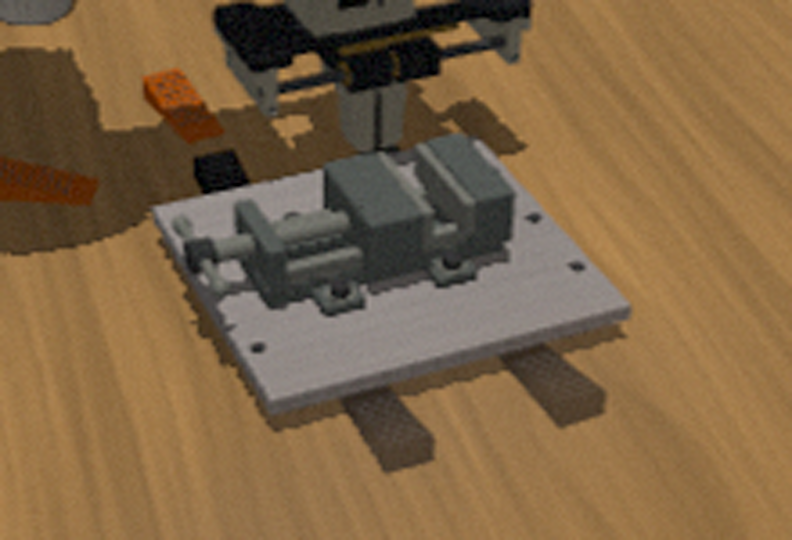

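The shim is sliding under freely, with the plate level and unmoved. I continue gently.

carry_out(rows=[[0.4,-3,0,0],[0.8,-5,0,0],[0.9,-7,0,0],[1.0,-8,0,0],[1.0,-8,0,0]])

```text
time: 5.85
tool_pos: [560.7, 110.8, 7.3]
tcp_rot: [2.084, 1.568, 2.221]
contact_force: [0.2, -0.2, -0.1]
grip_width: 0.6
```

carry_out(rows=[[0.1,-1,0,0],[0.1,-1,0,0]])

```text
time: 6.02
tool_pos: [560.8, 109.7, 7.3]
tcp_rot: [2.101, 1.568, 2.238]
contact_force: [-0.4, 1.0, -0.3]
grip_width: 0.3
```

carry_out(rows=[[0.1,-1,0,0],[0.1,-1,0,0]])

```text
time: 6.18
tool_pos: [560.9, 108.6, 7.3]
tcp_rot: [2.105, 1.568, 2.243]
contact_force: [0.5, 0.4, 0.6]
grip_width: 0.4
```

carry_out(rows=[[0.1,-1,0,0],[0.1,-1,0,0]])

```text
time: 6.35
tool_pos: [561.0, 107.8, 7.2]
tcp_rot: [2.053, 1.568, 2.19]
contact_force: [-0.5, 2.4, 0.1]
grip_width: 0.1
```

carry_out(rows=[[0.1,-1,0,0],[0.1,-1,0,0]])

```text
time: 6.52
tool_pos: [561.0, 107.4, 7.2]
tcp_rot: [1.936, 1.567, 2.073]
contact_force: [-0.0, 5.2, 0.4]
grip_width: 0.4
```

Force is rising at TCP plate y = 119.8, the expected tight position. One more nudge should bring it to about 7 N.

carry_out(rows=[[0.1,-1,0,0],[0.1,-1,0,0],[0.1,-1,0,0]])

```text
time: 6.77
tool_pos: [561.0, 107.2, 7.3]
tcp_rot: [1.823, 1.566, 1.961]
contact_force: [-0.2, 5.9, -0.2]
grip_width: 0.7
```

carry_out(rows=[[0.1,-1.2,0,0],[0.1,-1.2,0,0],[0.1,-1.2,0,0]])

```text
time: 7.02
tool_pos: [561.0, 107.0, 7.3]
tcp_rot: [1.738, 1.565, 1.876]
contact_force: [0.1, 6.7, -0.6]
grip_width: 0.4
```

It is tight at about 7 N. I back off, rise and go over corner 1.

carry_out(rows=[[-1,5,0,0],[-2,15,0,0],[-3,25,5,0],[-3,25,35,0],[-3,25,65,0],[20,0,65,0],[40,-25,65,0],[40,-39,50,0],[40,-39,30,0],[40,-39,22,0],[40,-39,20,0],[40,-39,20,0]])

```text
time: 8.02
tool_pos: [600.5, 68.9, 27.0]
tcp_rot: [1.938, 1.564, 2.076]
contact_force: [-0.1, -0.5, 0.1]
grip_width: 0.0
```

carry_out(rows=[[0,0,-2,0],[0,0,-3,0],[0,0,-4,0],[0,0,-5,0],[0,0,-5,0]])

```text
time: 8.43
tool_pos: [601.0, 69.6, 24.1]
tcp_rot: [1.648, 1.565, 1.787]
contact_force: [-4.5, 1.0, 10.5]
grip_width: 0.4
```

The corner holds at 24.1 mm under 10.5 N. I hold it for another 0.3 s, then release and retreat.

carry_out(rows=[[0,0,-2,0],[0,0,-2,0],[0,0,-2,0],[0,0,-2,0]])

```text
time: 8.77
tool_pos: [601.0, 69.6, 24.1]
tcp_rot: [1.517, 1.565, 1.656]
contact_force: [-4.6, -0.7, 11.9]
grip_width: 0.8
```

carry_out(rows=[[0,0,2,0],[0,0,8,0],[0,0,30,0],[0,0,70,0],[0,0,110,0],[-30,40,140,0],[-60,80,160,0],[-90,120,170,0],[-120,160,180,0],[-150,200,180,0],[-150,230,180,0],[-150,230,180,0],[-150,230,180,0]])

```text
time: 9.85
tool_pos: [448.0, 305.3, 205.7]
tcp_rot: [1.36, 1.562, 1.505]
contact_force: [0.7, -0.3, -0.8]
grip_width: 0.6
```

```bash
python3 - <<'E'
from h import *
o=get_obs();print(o['time'],o['tool_pos'],o['contact_force'])
im=capture("top"); k,w=plate(im); print(cv2.minAreaRect(cv2.convexHull(w)))
a=im[160:300,200:400,::-1]; b=capture("side")[190:330,220:420,::-1]
cv2.imwrite("pics/end.png",cv2.resize(np.hstack([a,b]),None,fx=2,fy=2,interpolation=cv2.INTER_CUBIC))
E
```

```text
9.85 [447.99928794 305.31230778 205.66491291] [ 0.66499068 -0.31964921 -0.83791282]
((526.2509765625, -18.076339721679688), (220.16836547851562, 201.13951110839844), 7.461930751800537)
```

View pics/end.png

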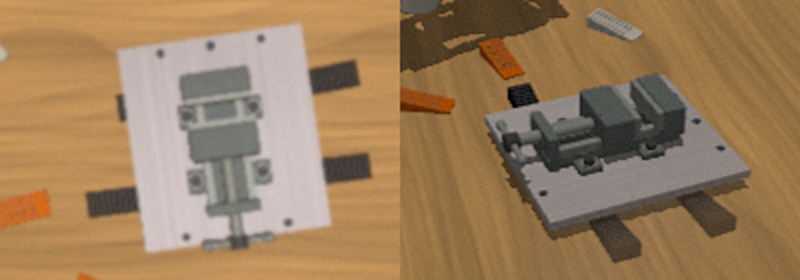

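Shim 1 now shows only a stub of about 10 mm at (122,107). The plate has not moved, and the other three shims lie as before. I hand in.

```bash
python3 -c "
from plant import *
print(close_job())"
```

```text
the job is handed in; nothing more can be done
None
```

The rocking corner was corner 1 (far left). I found it, shimmed it tight and proved it firm, then handed the job in at about 10 s of the 64 s allowed. The hand-in gives no verdict.

- **Finding it:** Corner 1 was the first one I pressed. It gave about 5 mm at roughly 3 N and then stopped hard. The reading peaked at 20 N there, above the 8 to 12 N you called plenty. I did not press the other three corners.
- **Shimming:** I pushed shim 1 in flat until it read 6.7 N. From the finger position, its tip is about 60 mm in.
- **Proof:** Pressed again for over 0.3 s with 10 to 12 N, corner 1 stayed at 24.1 mm.
- **Last look:** The plate has moved by about 0.1 mm, which is within measuring error. Shim 1 shows only a stub of about 10 mm, and the other three shims look unmoved. The arm is clear. I did not re-measure the glue bottle, tin, tape or hammer, but the arm passed clear of them and no contact force showed on the way.

No check failed or disagreed.

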